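# Load a wing plate and hold the lens in its V-block for the photograph

## Task

Set up the camera rig for a wing photograph: take the specimen plate with the orange tab out of the white rack, slide it down into the slotted holder on the rig until it is fully home, and let go of it. Then lay the black lens barrel in the V-block, its wide glass front facing the plate and its ribbed ring in the gap between the saddles, and, keeping it gripped, hold it there pressed down evenly onto both V faces with about 10 N; finish while still holding it pressed. Leave the blue-tabbed plate, the pin bowl, the small white box and the forceps where they are.

Things in the scene. Friction and masses are not known exactly. Their poses are not given: they have to be found in the camera images.
- plate_tab (a point): Centre of the orange grip tab (10 thick x 30 wide x 24 tall) on the top edge of the wanted specimen plate, an upright black frame 6 thick x 56 wide x 60 tall with a glass pane and an insect wing, 60 g, standing in a slot of the rack. Axes: x through the thickness, y along the width, z up. The point is 12 mm above the frame and 72 mm above the plate's foot. Either face may look at the lens.
- plate_foot (a point): Middle of the lower edge of the orange-tabbed plate, 72 mm below plate_tab; same axes.
- plate_spare_tab (a point): Centre of the blue tab of the other plate, same size, in the other slot of the rack; it stays there.
- rack: White storage rack, fixed, 82 (x) x 72 (y) x 28 mm high, origin at the centre of its underside. Its two slots lie 23 mm either side of the origin along x, 10 mm wide (2 mm of play each side of a plate), 20 mm deep, floor 8 mm up. Plates lift straight up out of it.
- rig: Camera rig, fixed to the bench: dark base plate 80 wide, from 99 mm behind to 107 mm ahead of the origin, which lies on the bench below rig_seat. x = optical axis, from the small grey camera (30 mm cube, 59 to 97 mm behind the origin, top 75 mm up) past the V-block to the plate holder, z up.
- rig_seat (a point): Where the lens centre belongs: middle of the V-block, 60 mm above the bench. Axes as rig. The aluminium V-block is a 90 degree V along x, 60 wide, walls up to 58 mm above the bench, in two pairs of saddles 20 to 34 mm ahead of and behind this point. Between them is a 40 mm gap, clear down to 27 mm above the bench, where fingers holding the ring pass on both sides.
- rig_slot (a point): Middle of the slot's floor in the aluminium plate holder, 28 mm above the bench, 88 mm ahead of rig_seat. Axes as rig. The slot is 8.5 mm along x, 59 mm along y, open at the top, for the 6 x 56 mm plate. Fully home, the plate's foot is at this point and its tab centre 100 mm above the bench, its thickness along x.
- rig_slot_mouth (a point): Middle of the slot's mouth, 38 mm above its floor (66 mm above the bench); the top 8 mm flare outwards as a lead-in. Axes as rig.
- v_left: The V-block's face on the left (+y of the rig), sloping 45 degrees. Origin and axes as rig. A lens gripped firmly and held even 0.5 mm to one side bears on one face only: the sideways force on the gripper shows it. Both faces have a slick white lining.
- v_right: The V-block's face on the right (-y of the rig), sloping 45 degrees. Origin and axes as rig.
- lens_center (a point): Centre of the lens: black barrel 36 mm diameter x 80 long, 200 g, with a ribbed dark ring (42 mm diameter x 24 long) round its middle, a 25 mm steel thread 10 mm beyond the rear end, and wide glass in a steel rim at the front. x along the barrel to the front. It lies on a 3 mm rubber mat, axis level, centre 24 mm above the bench, and can roll. Grip the ring across the barrel.
- lens_front (a point): Centre of the front glass, 40 mm ahead of lens_center.
- pin_bowl: Glass bowl of black pins, 107 mm wide, 66 high, origin under its centre; leave alone.
- vent_box: Small white box with a mesh window, 38 mm cube, origin under its centre; leave alone.
- forceps: Steel forceps lying on the bench, 113 x 16 x 10 mm, origin under the centre; leave alone.

How it is judged:
By the outcome, as a careful person would: the job done as asked, in the order asked, and still so for the second after the job is handed in, while the arm keeps its last pose, push and grip.
It also fails if it takes over 61 s, if anything falls off the work surface, if the arm or the gripper's body presses on something with over 40 N, if the wrist force passes 120 N, or if a joint passes its speed limit or range.

## Robot

A 6-joint arm with a two-finger parallel gripper is mounted at the origin on a cart in front of the work surface, level with it; the furniture and walls round the work are solid. World frame = base frame: x ahead of the robot, y to its left, z up, the work surface at z = 0. Lengths are in m, angles in degrees, forces in N, time in s.
With the tool pointing down it reaches from about 0.4 to 0.825 m from the base axis. Payload 7 kg.
Tool frame: the origin (TCP) lies on the centre line of the jaws, within the pads' length; the fingertips stand r.tip_reach ahead of it and the grasp point (between the pads) is the TCP (r.tip_reach is the distance from the TCP to the fingertips, in m); z points along the fingers, y is the line along which they close (so a half turn about z gives the same grasp; the last joint's range is limited). The gripper opens to 88 mm and grips with 3 to 60 N. Pads are 19 mm wide; open, the fingers measure 130 mm over their backs; the gripper's body (78 mm by 193 mm) begins 47 mm behind the grasp point.
Start: joints at [-55.285, 20.546, 0.682, 0, -70.136, -16.507], TCP at [0.211, -0.641, 0.246] pointing down, gripper open.
Joint ranges: [-176.03, 176.03], [-82.01, 121.73], [-58.28, 71.71], [-173.87, 95.51], [-174.79, -0.11], [-173.66, 173.66]. Speed limits (degrees/s): [136.94, 136.94, 172.46, 180, 180, 180].

## Interface

Orientations are given as [roll, pitch, yaw] about the fixed x, y, z axes, in that order (R = Rz(yaw) Ry(pitch) Rx(roll)).
In Python, from plant import sensors, cams, r gives the robot as it stands.
- The arm moves only by the tool drive_tool, never from a script. Its argument "rows" is a list of rows, each an object of numbers: "fingers": the gripper's target within -1 to 1 (fully open at 1, half-way at 0, shut at -1); "x", "y", "z": the shift along the tool's x, y, z in m; "spin": the turn about the tool's z in rad. A call has 1 to 10 rows; each row is the pose to reach, as a shift and turn from the pose commanded when the call began, along the tool's axes at that moment; what a row does not reach only later rows make up. A row lasts 1/8 s, in which the tool goes at most 62.5 mm and 10.7 degrees, less where a joint would pass 70% of its speed; a pose out of reach is approached as far as the arm can. A call with a gripper value outside its range is refused whole. The fingers move at their own pace and stop on an object; "newtons" is the grip in N (left out, the last holds). Time passes only in rows, so rows that repeat a pose let the fingers close. It gives the time, the measured TCP pose, the force, the opening and the grip force at its end, in the units of the state.
- sensors.get_state(): the state, without advancing time (a new reading comes with each control period).
- cams.capture(name): name is "scene" or "top" or "wrist"; returns a dict with "pixels" (420x560x3 uint8, red, green, blue), "intrinsics" (3x3 intrinsics, pixels), "k1" (the pictures are not rectified: a ray, as slopes to the right and down, at radius r is drawn at 1 + k1 r^2 times it, then the intrinsics apply), "eye" and "orientation" of the camera in the world; the wrist camera has in their place "T_tool_cam" (4x4, takes a point from camera to tool coordinates, whose origin is the TCP and whose axes are the flange's). Camera axes: x right, y up, looking along -z (the intrinsics and any distortion apply to the point x, -y, -z); pixel columns grow to the right and rows downward; lengths in m; the calibration is good to about 2 mm. A picture is of the moment at which its call begins: read the wrist's pose just before it. There is no depth.
- r.close_job(): hands the job in; it is judged then, once.
The state is a dict: "time_s": time; "joints": joint angles; "qd": joint speeds; "joint_torque": joint torques, N m; "tcp_pos": TCP position; "eef_rot": TCP orientation; "contact_force": force on the tool from outside, world axes, zero at the start; "moment": the same for the moment, N m; "gripper_width": finger opening in m; "gripper_force": force on a finger pad.
Only numpy, scipy, OpenCV 4.12 (cv2) and the standard library are available. Lean on these libraries where they do the work, as an engineer would, in place of code of your own. Each camera call takes 0.05 s, during which the arm holds its last target. There are 200 camera calls.

## Working session

There is one attempt and no reset: what is moved stays moved. The work goes in short steps, Python scripts to look and compute and a tool call to move; the robot and the scene stay as the last step left them, time stands still between calls to the robot, and variables do not carry over. Pictures are saved under pics/ and viewed, at most 10 in all, crops included, and the job is handed in when it is done.

Besides the shell and the picture viewer there is one more tool, called after "Call:" as name([rows], argument=value, ...), one row to a line, values as JSON. drive_tool: Moves the arm, as the interface text tells. Its arguments: {"type":"object","properties":{"rows":{"type":"array"},"newtons":{"type":"number"}},"required":["rows"]}

```bash
mkdir -p pics; ls; python3 - <<'E'
from plant import sensors,cams,r
import cv2,json
s=sensors.get_state();print(s,r.tip_reach)
for n in("scene","top"):
    c=cams.capture(n);cv2.imwrite(f"pics/{n}0.png",c["pixels"][:,:,::-1]);print({k:v for k,v in c.items() if k!="pixels"})
E
```

```text
pics
{'time_s': 0.0, 'joints': array([-5.52834035e+01,  2.05912161e+01,  6.34680167e-01, -2.22700613e-02,
       -7.01353586e+01, -1.65066739e+01]), 'qd': array([-0.04166895, -0.02693383,  0.06462373, -0.04361479, -0.11269165,
       -0.09316333]), 'joint_torque': array([-1.44930429e-03, -5.82712913e+01,  2.93066275e+01,  6.99723288e+00,
        7.10776090e-03, -1.41165874e-04]), 'tcp_pos': array([ 0.21078327, -0.64076711,  0.24462525]), 'eef_rot': array([ 1.79905944e+02, -6.04004640e-03, -1.61797657e+02]), 'contact_force': array([-0.57321686,  0.03564967, -0.06410162]), 'moment': array([-0.01609974,  0.01630079, -0.00070004]), 'gripper_force': 0.0, 'gripper_width': 0.08760088197680892} 0.019
{'intrinsics': array([[435.827774  ,   0.        , 275.04805248],
       [  0.        , 435.827774  , 211.97541624],
       [  0.        ,   0.        ,   1.        ]]), 'k1': -0.12797270747684894, 'eye': array([-0.12242379, -0.86103588,  0.58648981]), 'orientation': array([ 56.56355015,   0.45157208, -51.65386664])}
{'intrinsics': array([[506.05415182,   0.        , 269.93860417],
       [  0.        , 506.05415182, 199.6213678 ],
       [  0.        ,   0.        ,   1.        ]]), 'k1': -0.142216804697424, 'eye': array([ 0.38820775, -0.3771313 ,  1.09104865]), 'orientation': array([  3.85400932,   1.14015136, -90.35595643])}
```

View pics/scene0.png

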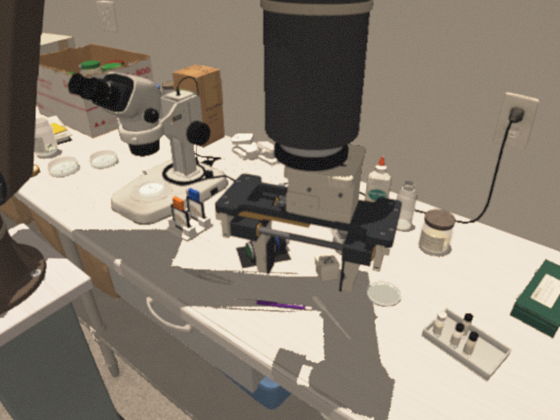

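View pics/top0.png

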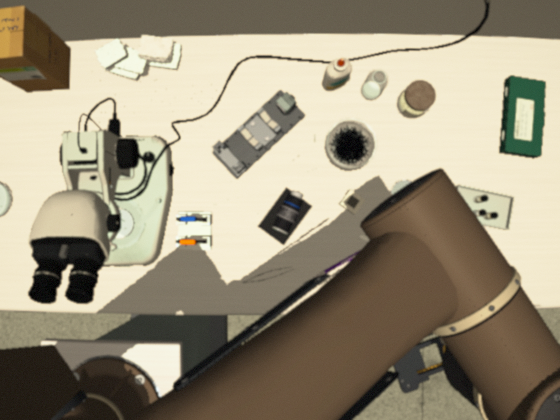

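```bash
cat > h.py <<'E'
import numpy as np,cv2
from scipy.spatial.transform import Rotation as Ro
def RPY(a): return Ro.from_euler('xyz',a,degrees=True).as_matrix()
def pose(c,s=None):
    if "eye" in c: return RPY(c["orientation"]),np.array(c["eye"])
    T=np.eye(4);T[:3,:3]=RPY(s["eef_rot"]);T[:3,3]=s["tcp_pos"];T=T@c["T_tool_cam"];return T[:3,:3],T[:3,3]
def unproj(c,uv,z,s=None):
    R,e=pose(c,s);K=c["intrinsics"];uv=np.atleast_2d(np.float64(uv))
    n=cv2.undistortPoints(uv[:,None],K,np.array([c["k1"],0,0,0.])).reshape(-1,2)
    d=np.c_[n[:,0],-n[:,1],-np.ones(len(n))]@R.T
    return e+d*((z-e[2])/d[:,2])[:,None]
def proj(c,P,s=None):
    R,e=pose(c,s);p=(np.atleast_2d(P)-e)@R
    n=p*[1,-1,-1];n=n[:,:2]/n[:,2:]
    r2=(n**2).sum(1)[:,None];n=n*(1+c["k1"]*r2);K=c["intrinsics"]
    return n*[K[0,0],K[1,1]]+[K[0,2],K[1,2]]
E
python3 - <<'E'
from h import *
from plant import cams
c=cams.capture("top");im=c["pixels"][80:260,170:370,::-1]
cv2.imwrite("pics/crop1.png",cv2.resize(im,(800,720)[:0] or (660,594),interpolation=cv2.INTER_CUBIC))
for n,uv,z in[("orange",(188,241),.08),("blue",(188,218),.08),("cam",(287,102),.075),("holder",(230,158),.066),("lens",(288,210),.024)]:print(n,unproj(c,uv,z))
E
```

```text
orange [[ 0.37443459 -0.19237623  0.08      ]]
blue [[ 0.42063434 -0.19228546  0.08      ]]
cam [[ 0.6570335  -0.39355096  0.075     ]]
holder [[ 0.5434907 -0.2758454  0.066    ]]
lens [[ 0.43800167 -0.39431903  0.024     ]]
```

View pics/crop1.png

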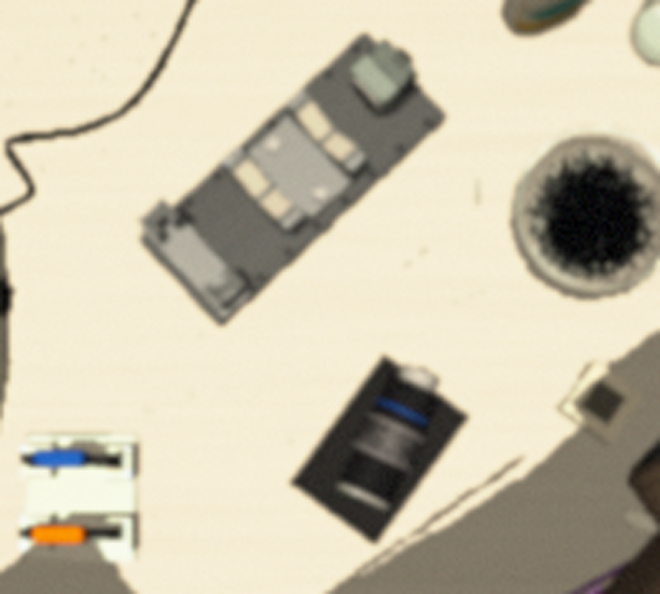

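```bash
python3 - <<'E'
from h import *
from plant import cams,sensors
c=cams.capture("top");s=cams.capture("scene");st=sensors.get_state();w=cams.capture("wrist")
print(w["T_tool_cam"],w["intrinsics"],w["k1"])
def tri(a,b):
    p1,q1=unproj(c,a,0)[0],unproj(c,a,.5)[0];p2,q2=unproj(s,b,0)[0],unproj(s,b,.5)[0]
    d1=q1-p1;d2=q2-p2;t=np.linalg.lstsq(np.c_[d1,-d2],p2-p1,rcond=None)[0];return (p1+t[0]*d1+p2+t[1]*d2)/2,np.linalg.norm(p1+t[0]*d1-p2-t[1]*d2)
print("eyep",tri((40,292),(80,80)),"eyep2",tri((75,292),(120,92)),"head right",tri((108,215),(160,100)),"knob",tri((135,152),(198,132)),"orange",tri((188,241),(180,203)))
cr=lambda x,y:(170+x/3.3,80+y/3.3)
for n,uv,z in[("orange",cr(57,535),.077),("blue",cr(57,459),.077),("rackUL",cr(22,435),.028),("rackUR",cr(136,437),.028),("cam",cr(381,74),.075),("hold1",cr(155,215),.066),("hold2",cr(240,295),.066),("baseLL",cr(222,322),.01),("baseR",cr(444,117),.01),("baseTop",cr(362,36),.01),("lensrear",cr(415,378),.024),("lensfr",cr(362,495),.024),("ring",cr(390,440),.04)]:print(n,unproj(c,uv,z)[0].round(4))
E
```

```text
[[ 1.00007724e-03  9.68189091e-01  2.50217674e-01  6.57956794e-02]
 [ 9.99999481e-01 -9.20041832e-04 -4.36828691e-04  5.91709591e-04]
 [-1.92722047e-04  2.50217981e-01 -9.68189509e-01 -1.39084148e-01]
 [ 0.00000000e+00  0.00000000e+00  0.00000000e+00  1.00000000e+00]] [[298.03245375   0.         280.84820599]
 [  0.         298.03245375 212.59260157]
 [  0.           0.           1.        ]] -0.04278423716506503
eyep (array([ 0.30205082, -0.01202282,  0.34515786]), np.float64(0.005693706889795662)) eyep2 (array([ 0.32100421, -0.08065183,  0.33138263]), np.float64(0.05506234757794888)) head right (array([ 0.42451439, -0.10147704,  0.28323879]), np.float64(0.013198091197885906)) knob (array([ 0.53707128, -0.10334497,  0.16983708]), np.float64(0.012170721532970614)) orange (array([ 0.37566945, -0.19357765,  0.08044252]), np.float64(0.003297404086805291))
orange [ 0.3721 -0.1903  0.077 ]
blue [ 0.4185 -0.1903  0.077 ]
rackUL [ 0.4355 -0.1584  0.028 ]
rackUR [ 0.4338 -0.2322  0.028 ]
cam [ 0.6562 -0.3904  0.075 ]
hold1 [ 0.5705 -0.2489  0.066 ]
hold2 [ 0.5197 -0.3019  0.066 ]
baseLL [ 0.5093 -0.286   0.01  ]
baseR [ 0.6439 -0.4324  0.01  ]
baseTop [ 0.6993 -0.3789  0.01  ]
lensrear [ 0.4706 -0.411   0.024 ]
lensfr [ 0.396  -0.3765  0.024 ]
ring [ 0.4303 -0.3944  0.04  ]
```

Call:
drive_tool([
  {"x": -0.04,"y": 0.04,"z": 0,"spin": -0.16,"fingers": -0.4},
  {"x": -0.08,"y": 0.079,"z": 0,"spin": -0.32,"fingers": -0.4},
  {"x": -0.12,"y": 0.118,"z": 0,"spin": -0.48,"fingers": -0.4},
  {"x": -0.16,"y": 0.157,"z": 0,"spin": -0.64,"fingers": -0.4},
  {"x": -0.2,"y": 0.196,"z": 0,"spin": -0.8,"fingers": -0.4},
  {"x": -0.24,"y": 0.235,"z": 0.01,"spin": -0.96,"fingers": -0.4},
  {"x": -0.28,"y": 0.274,"z": 0.02,"spin": -1.11,"fingers": -0.4},
  {"x": -0.324,"y": 0.316,"z": 0.025,"spin": -1.253,"fingers": -0.4},
  {"x": -0.324,"y": 0.316,"z": 0.025,"spin": -1.253,"fingers": -0.4},
  {"x": -0.324,"y": 0.316,"z": 0.025,"spin": -1.253,"fingers": -0.4},
])

```text
time_s: 1.55
tcp_pos: [0.42, -0.2395, 0.2207]
eef_rot: [-180.0, -0.0, -90.0]
contact_force: [-1.0, 0.2, 0.4]
gripper_width: 0.0261
gripper_force: 0.0
```

```bash
cat > cap.py <<'E'
import sys,pickle
from h import *
from plant import cams,sensors
s=sensors.get_state();c=cams.capture("wrist");pickle.dump((s,c),open(sys.argv[1]+".pkl","wb"))
print(s["time_s"],s["tcp_pos"],s["eef_rot"],s["contact_force"],s["gripper_width"])
im=c["pixels"][:,:,::-1]
cv2.imwrite("pics/"+sys.argv[1]+".png",cv2.resize(im,(784,588),interpolation=cv2.INTER_CUBIC))
E
python3 cap.py w1
```

```text
1.55 [ 0.42004739 -0.23949856  0.2206814 ] [-1.79996732e+02 -4.57639359e-03 -8.99645891e+01] [-1.03915386  0.21548771  0.42241807] 0.026069094705837736
```

View pics/w1.png

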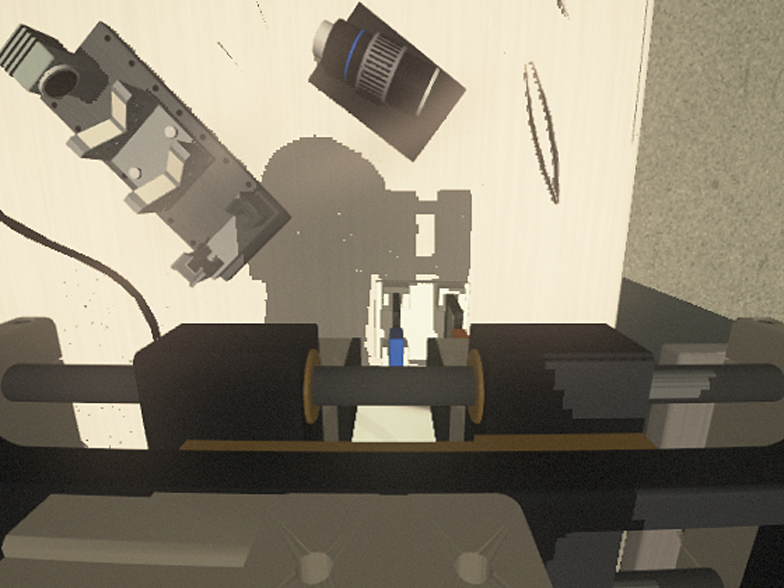

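Call:
drive_tool([
  {"x": -0.02,"y": 0.01,"z": -0.02,"fingers": -0.4},
  {"x": -0.05,"y": 0.02,"z": -0.03,"fingers": -0.4},
  {"x": -0.06,"y": 0.02,"z": -0.03,"fingers": -0.4},
  {"x": -0.06,"y": 0.02,"z": -0.03,"fingers": -0.4},
  {"x": -0.06,"y": 0.02,"z": -0.03,"fingers": -0.4},
])

```text
invalid input
```

```bash
python3 cap.py w2
```

```text
1.6 [ 0.41970228 -0.24011035  0.22068344] [-1.79998522e+02 -3.77984171e-03 -9.00469101e+01] [ 0.04914134  0.13072806 -0.47139507] 0.02616673284537283
```

View pics/w2.png

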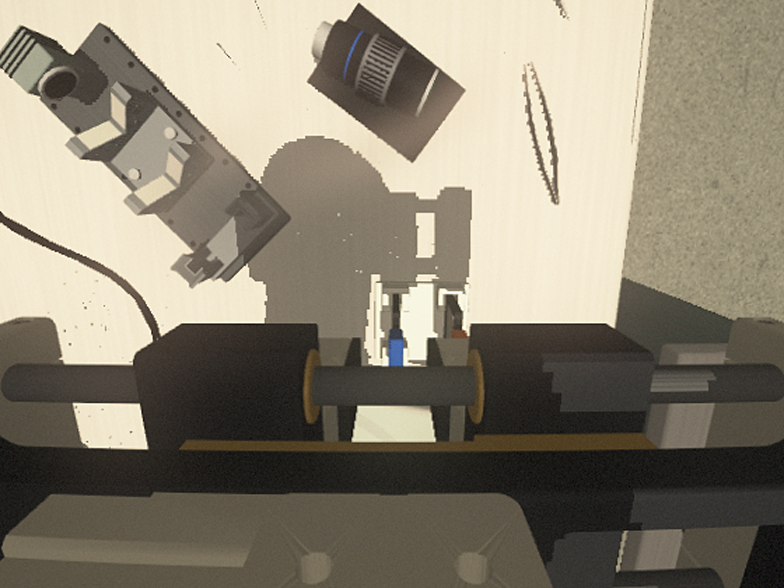

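Call:
drive_tool([
  {"x": -0.02,"y": 0.01,"z": -0.02,"spin": 0,"fingers": -0.4},
  {"x": -0.05,"y": 0.02,"z": -0.03,"spin": 0,"fingers": -0.4},
  {"x": -0.06,"y": 0.02,"z": -0.03,"spin": 0,"fingers": -0.4},
  {"x": -0.06,"y": 0.02,"z": -0.03,"spin": 0,"fingers": -0.4},
  {"x": -0.06,"y": 0.02,"z": -0.03,"spin": 0,"fingers": -0.4},
])

```text
time_s: 2.28
tcp_pos: [0.3999, -0.1805, 0.2502]
eef_rot: [180.0, -0.0, -90.1]
contact_force: [-0.2, -0.2, 0.1]
gripper_width: 0.026
gripper_force: 0.0
```

```bash
python3 cap.py w3; cat > tabs.py <<'E'
import pickle,sys
from h import *
s,c=pickle.load(open(sys.argv[1]+".pkl","rb"))
hsv=cv2.cvtColor(c["pixels"],cv2.COLOR_RGB2HSV)
for n,lo,hi in(("orange",(6,150,60),(18,255,255)),("blue",(105,140,50),(125,255,255))):
    m=cv2.inRange(hsv,lo,hi);k,l,st,ce=cv2.connectedComponentsWithStats(m)
    for i in range(1,k):
        if st[i,4]>40:
            x,y,w,h,a=st[i];print(n,st[i],unproj(c,[(x,y),(x+w,y),(x,y+h),(x+w,y+h)],.092,s)[:,:2].round(4).tolist())
E
python3 tabs.py w3; python3 tabs.py w1
python3 - <<'E'
import cv2
im=cv2.imread("pics/w3.png");cv2.imwrite("pics/w3c.png",im[100:420,250:650])
E
```

```text
2.275 [ 0.39989943 -0.18045344  0.25017144] [ 1.79956277e+02 -5.01292138e-03 -9.00515535e+01] [-0.22737436 -0.21672536  0.08981611] 0.02595103722537672
orange [304 176   9  29 183] [[0.3776, -0.2075], [0.3686, -0.2075], [0.377, -0.1777], [0.3678, -0.1777]]
blue [279 242   9  19 152] [[0.4227, -0.2074], [0.4141, -0.2074], [0.4227, -0.1879], [0.4139, -0.1879]]
```

View pics/w3c.png

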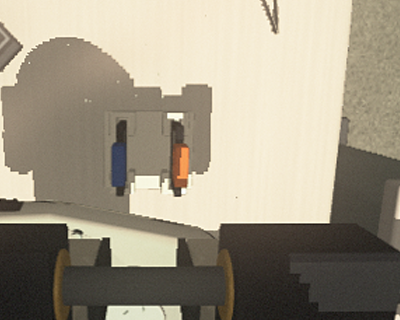

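Call:
drive_tool([
  {"x": 0.0115,"y": 0.027,"z": 0,"spin": 0,"fingers": -0.4},
  {"x": 0.0115,"y": 0.027,"z": 0.04,"spin": 0,"fingers": -0.4},
  {"x": 0.0115,"y": 0.027,"z": 0.08,"spin": 0,"fingers": -0.4},
  {"x": 0.0115,"y": 0.027,"z": 0.12,"spin": 0,"fingers": -0.4},
  {"x": 0.0115,"y": 0.027,"z": 0.15,"spin": 0,"fingers": -0.4},
  {"x": 0.0115,"y": 0.027,"z": 0.168,"spin": 0,"fingers": -0.4},
  {"x": 0.0115,"y": 0.027,"z": 0.168,"spin": 0,"fingers": -0.4},
  {"x": 0.0115,"y": 0.027,"z": 0.168,"spin": 0,"fingers": -0.4},
])

```text
time_s: 3.32
tcp_pos: [0.373, -0.1917, 0.0832]
eef_rot: [-180.0, -0.0, -90.0]
contact_force: [0.6, 0.0, -0.6]
gripper_width: 0.0262
gripper_force: 0.0
```

Call:
drive_tool([
  {"x": 0,"y": 0,"z": 0,"spin": 0,"fingers": -1},
  {"x": 0,"y": 0,"z": 0,"spin": 0,"fingers": -1},
  {"x": 0,"y": 0,"z": 0,"spin": 0,"fingers": -1},
  {"x": 0,"y": 0,"z": 0,"spin": 0,"fingers": -1},
], newtons=15)

```text
time_s: 3.82
tcp_pos: [0.3734, -0.1913, 0.0831]
eef_rot: [-179.9, -0.0, -90.0]
contact_force: [-1.7, 0.1, 6.5]
gripper_width: 0.01
gripper_force: 15.0
```

Call:
drive_tool([
  {"x": 0,"y": 0,"z": -0.01,"spin": 0,"fingers": -1},
  {"x": 0,"y": 0,"z": -0.03,"spin": 0,"fingers": -1},
  {"x": 0,"y": 0,"z": -0.06,"spin": 0,"fingers": -1},
  {"x": 0,"y": 0,"z": -0.1,"spin": 0,"fingers": -1},
  {"x": 0,"y": 0,"z": -0.13,"spin": 0,"fingers": -1},
  {"x": 0,"y": 0,"z": -0.13,"spin": 0,"fingers": -1},
], newtons=25)

```text
time_s: 4.58
tcp_pos: [0.3742, -0.1914, 0.2152]
eef_rot: [-179.7, -0.0, -90.0]
contact_force: [0.5, 0.7, -1.2]
gripper_width: 0.01
gripper_force: 25.0
```

Call:
drive_tool([
  {"x": 0.008,"y": -0.03,"z": 0,"spin": 0.12,"fingers": -1},
  {"x": 0.016,"y": -0.06,"z": 0,"spin": 0.24,"fingers": -1},
  {"x": 0.025,"y": -0.09,"z": 0,"spin": 0.36,"fingers": -1},
  {"x": 0.033,"y": -0.12,"z": 0,"spin": 0.48,"fingers": -1},
  {"x": 0.041,"y": -0.15,"z": 0,"spin": 0.6,"fingers": -1},
  {"x": 0.049,"y": -0.18,"z": 0,"spin": 0.72,"fingers": -1},
  {"x": 0.055,"y": -0.2,"z": 0,"spin": 0.803,"fingers": -1},
  {"x": 0.055,"y": -0.2,"z": 0,"spin": 0.803,"fingers": -1},
  {"x": 0.055,"y": -0.2,"z": 0,"spin": 0.803,"fingers": -1},
  {"x": 0.055,"y": -0.2,"z": 0,"spin": 0.803,"fingers": -1},
])

```text
time_s: 5.82
tcp_pos: [0.5722, -0.2461, 0.2126]
eef_rot: [180.0, -0.0, -136.0]
contact_force: [-0.4, 0.4, -0.3]
gripper_width: 0.01
gripper_force: 25.0
```

```bash
python3 cap.py w4
```

```text
5.825 [ 0.57221466 -0.2460678   0.21258959] [ 1.79984626e+02 -3.17840205e-03 -1.35969503e+02] [-0.3936986   0.4072149  -0.29677762] 0.009995553917883739
```

View pics/w4.png

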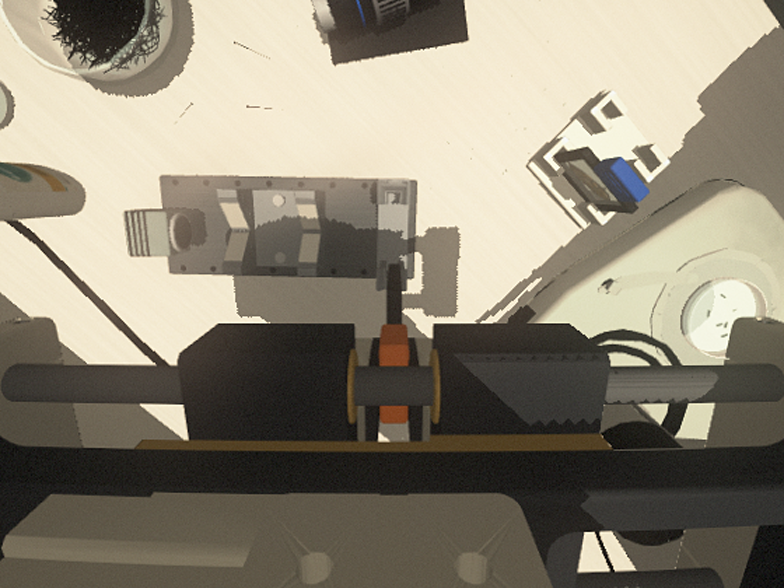

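```bash
python3 - <<'E'
import pickle,cv2
s,c=pickle.load(open("w4.pkl","rb"));im=c["pixels"][120:240,105:305,::-1]
cv2.imwrite("pics/w4c.png",cv2.resize(im,(800,480),interpolation=cv2.INTER_CUBIC))
E
```

```text
(no output)
```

View pics/w4c.png

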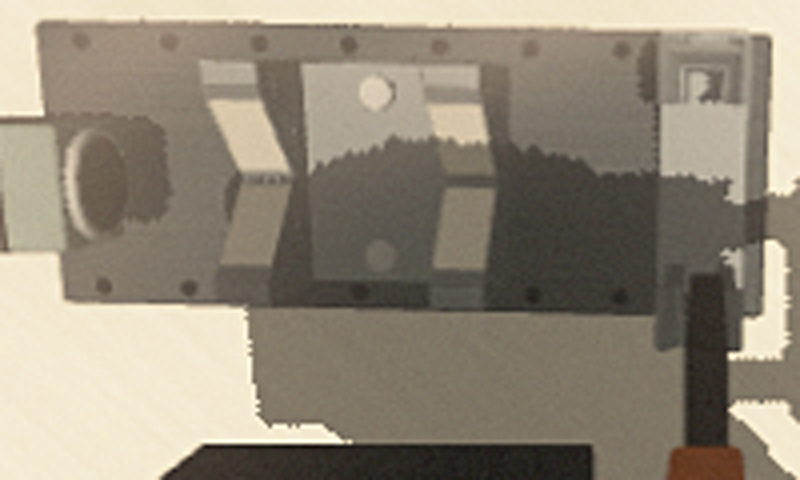

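```bash
cat > fit.py <<'E'
import pickle
from h import *
from scipy.optimize import least_squares
s,c=pickle.load(open("w4.pkl","rb"))
F=[(-34,30,58,200,62),(-20,30,58,252,62),(-34,-30,58,218,303),(-20,-30,58,270,305),(20,30,58,420,65),(34,30,58,475,65),(20,-30,58,430,306),(34,-30,58,487,308)]
B=[(-99,40,38,22),(107,40,770,38),(-99,-40,62,300)]
def res(p,full=False):
    P=np.array([f[:3] for f in F]+[(b[0],b[1],p[3]*1e3) for b in B])/1e3
    uv=np.array([f[3:] for f in F]+[b[2:] for b in B])/4+[105,120]
    cs,sn=np.cos(p[2]),np.sin(p[2]);W=np.c_[p[0]+cs*P[:,0]-sn*P[:,1],p[1]+sn*P[:,0]+cs*P[:,1],P[:,2]]
    d=proj(c,W,s)-uv
    return d if full else d.ravel()
o=least_squares(res,[.606,-.336,np.radians(134),.01],loss="soft_l1",x_scale=[.01,.01,.01,.01])
x,y,a,h=o.x;print(x,y,np.degrees(a),h);print(res(o.x,True).round(1).tolist())
u=np.array([np.cos(a),np.sin(a)]);slot=np.array([x,y])+.088*u;print("slot",slot)
for P in([.0,29.5],[0,-29.5]):
    for dx in(-4.25,4.25):
        q=slot+dx/1e3*u+P[1]/1e3*np.array([-u[1],u[0]]);print("slot crop px",((proj(c,[*q,.066],s)[0]-[105,120])*4).round())
R=RPY(s["eef_rot"]);d=np.r_[slot,.1]-s["tcp_pos"];print("slot-tcp tool",R.T@d, "tab top corners:",unproj(c,np.array([(380,325),(408,325)])/1.4,s["tcp_pos"][2]-.003+.012,s))
print("plate top edge front end, crop 690..728 y272:",[(R.T@(unproj(c,(105+X/4,120+Y/4),s["tcp_pos"][2]-.015,s)[0]-s["tcp_pos"])).round(4) for X,Y in((690,275),(728,275),(686,440),(727,440))])
E
python3 fit.py
```

```text
0.6078143214112436 -0.33472233152777386 132.77501033509367 0.00986864274413271
[[-0.7, -0.4], [0.7, -0.2], [-0.6, 0.4], [0.1, 0.2], [0.0, -0.3], [0.8, 0.0], [-0.5, 0.8], [-0.9, 0.6], [-0.4, -0.3], [0.8, -1.1], [0.9, 0.3]]
slot [ 0.54805165 -0.27012803]
slot crop px [685.  72.]
slot crop px [722.  73.]
slot crop px [681. 319.]
slot crop px [715. 320.]
slot-tcp tool [ 0.03408908 -0.00053451  0.11259134] tab top corners: [[ 0.55878408 -0.26490965  0.22158959]
 [ 0.55240139 -0.25831978  0.22158959]]
plate top edge front end, crop 690..728 y272: [array([ 0.0387, -0.0017,  0.015 ]), array([0.0387, 0.0033, 0.015 ]), array([ 0.0161, -0.0022,  0.015 ]), array([0.0161, 0.0033, 0.015 ])]
```

Call:
drive_tool([
  {"x": 0.01,"y": -0.0004,"z": 0,"spin": 0.022,"fingers": -1},
  {"x": 0.0336,"y": -0.0012,"z": 0.01,"spin": 0.022,"fingers": -1},
  {"x": 0.0336,"y": -0.0012,"z": 0.035,"spin": 0.022,"fingers": -1},
  {"x": 0.0336,"y": -0.0012,"z": 0.055,"spin": 0.022,"fingers": -1},
  {"x": 0.0336,"y": -0.0012,"z": 0.066,"spin": 0.022,"fingers": -1},
  {"x": 0.0336,"y": -0.0012,"z": 0.066,"spin": 0.022,"fingers": -1},
  {"x": 0.0336,"y": -0.0012,"z": 0.066,"spin": 0.022,"fingers": -1},
])

```text
time_s: 6.75
tcp_pos: [0.5499, -0.2708, 0.1473]
eef_rot: [-179.9, 0.0, -137.3]
contact_force: [0.0, -0.0, -0.6]
gripper_width: 0.0101
gripper_force: 25.0
```

Call:
drive_tool([
  {"x": 0,"y": 0,"z": 0.003,"spin": 0,"fingers": -1},
  {"x": 0,"y": 0,"z": 0.006,"spin": 0,"fingers": -1},
  {"x": 0,"y": 0,"z": 0.009,"spin": 0,"fingers": -1},
  {"x": 0,"y": 0,"z": 0.012,"spin": 0,"fingers": -1},
  {"x": 0,"y": 0,"z": 0.012,"spin": 0,"fingers": -1},
])

```text
time_s: 7.38
tcp_pos: [0.5494, -0.2704, 0.1342]
eef_rot: [180.0, -0.0, -137.3]
contact_force: [-0.2, -0.4, -1.1]
gripper_width: 0.01
gripper_force: 25.0
```

```bash
python3 - <<'E'
from plant import cams,sensors
import cv2,pickle
s=sensors.get_state();print(s["tcp_pos"],s["contact_force"],s["moment"])
for n in("wrist","scene","top"):
    c=cams.capture(n);pickle.dump((s,c),open(f"ins_{n}.pkl","wb"))
E
```

```text
[ 0.54940439 -0.2703803   0.13419479] [-0.24885258 -0.36342979 -1.14725467] [ 0.03605241 -0.01060748  0.01869983]
```

Call:
drive_tool([
  {"x": 0,"y": 0,"z": 0.003,"spin": 0,"fingers": -1},
  {"x": 0,"y": 0,"z": 0.006,"spin": 0,"fingers": -1},
  {"x": 0,"y": 0,"z": 0.009,"spin": 0,"fingers": -1},
  {"x": 0,"y": 0,"z": 0.009,"spin": 0,"fingers": -1},
])

```text
time_s: 8.02
tcp_pos: [0.5494, -0.2704, 0.1251]
eef_rot: [180.0, -0.0, -137.3]
contact_force: [-0.4, 0.4, -1.0]
gripper_width: 0.0098
gripper_force: 25.0
```

Call:
drive_tool([
  {"x": 0,"y": 0,"z": 0.004,"spin": 0,"fingers": -1},
  {"x": 0,"y": 0,"z": 0.008,"spin": 0,"fingers": -1},
  {"x": 0,"y": 0,"z": 0.012,"spin": 0,"fingers": -1},
  {"x": 0,"y": 0,"z": 0.016,"spin": 0,"fingers": -1},
  {"x": 0,"y": 0,"z": 0.018,"spin": 0,"fingers": -1},
  {"x": 0,"y": 0,"z": 0.018,"spin": 0,"fingers": -1},
])

```text
time_s: 8.78
tcp_pos: [0.5495, -0.2705, 0.1074]
eef_rot: [180.0, -0.0, -137.3]
contact_force: [0.3, -0.5, -0.4]
gripper_width: 0.0099
gripper_force: 25.0
```

Call:
drive_tool([
  {"x": 0,"y": 0,"z": 0.001,"spin": 0,"fingers": -1},
  {"x": 0,"y": 0,"z": 0.002,"spin": 0,"fingers": -1},
  {"x": 0,"y": 0,"z": 0.003,"spin": 0,"fingers": -1},
  {"x": 0,"y": 0,"z": 0.003,"spin": 0,"fingers": -1},
])

```text
time_s: 9.28
tcp_pos: [0.5495, -0.2704, 0.1045]
eef_rot: [180.0, -0.0, -137.3]
contact_force: [-0.0, 0.6, -0.5]
gripper_width: 0.0102
gripper_force: 25.0
```

Call:
drive_tool([
  {"x": 0,"y": 0,"z": 0.001,"spin": 0,"fingers": -1},
  {"x": 0,"y": 0,"z": 0.002,"spin": 0,"fingers": -1},
  {"x": 0,"y": 0,"z": 0.002,"spin": 0,"fingers": -1},
])

```text
time_s: 9.65
tcp_pos: [0.5497, -0.2705, 0.1032]
eef_rot: [-180.0, 0.0, -137.3]
contact_force: [-1.5, 1.1, 4.6]
gripper_width: 0.0099
gripper_force: 25.0
```

Call:
drive_tool([
  {"x": 0,"y": 0,"z": 0.001,"spin": 0,"fingers": -1},
  {"x": 0,"y": 0,"z": 0.0015,"spin": 0,"fingers": -1},
  {"x": 0,"y": 0,"z": 0.0015,"spin": 0,"fingers": -1},
])

```text
time_s: 10.02
tcp_pos: [0.55, -0.2707, 0.1031]
eef_rot: [-179.9, 0.0, -137.2]
contact_force: [-4.4, 2.7, 16.2]
gripper_width: 0.0097
gripper_force: 25.0
```

Call:
drive_tool([
  {"x": 0,"y": 0,"z": 0,"spin": 0,"fingers": -0.4},
  {"x": 0,"y": 0,"z": 0,"spin": 0,"fingers": -0.4},
  {"x": 0,"y": 0,"z": 0,"spin": 0,"fingers": -0.4},
  {"x": 0,"y": 0,"z": -0.02,"spin": 0,"fingers": -0.4},
  {"x": 0,"y": 0,"z": -0.06,"spin": 0,"fingers": -0.4},
  {"x": 0,"y": 0,"z": -0.11,"spin": 0,"fingers": -0.4},
  {"x": 0,"y": 0,"z": -0.15,"spin": 0,"fingers": -0.4},
])

```text
time_s: 10.9
tcp_pos: [0.5498, -0.2706, 0.2529]
eef_rot: [-180.0, 0.0, -137.3]
contact_force: [0.5, -0.4, -0.6]
gripper_width: 0.0261
gripper_force: 0.0
```

Call:
drive_tool([
  {"x": 0.02,"y": -0.007,"z": 0,"spin": 0.16,"fingers": 0.6},
  {"x": 0.04,"y": -0.014,"z": 0,"spin": 0.32,"fingers": 0.6},
  {"x": 0.06,"y": -0.021,"z": 0,"spin": 0.48,"fingers": 0.6},
  {"x": 0.08,"y": -0.028,"z": 0,"spin": 0.64,"fingers": 0.6},
  {"x": 0.1,"y": -0.036,"z": 0,"spin": 0.8,"fingers": 0.6},
  {"x": 0.12,"y": -0.044,"z": 0,"spin": 0.96,"fingers": 0.6},
  {"x": 0.14,"y": -0.052,"z": 0,"spin": 1.1,"fingers": 0.6},
  {"x": 0.15,"y": -0.056,"z": 0,"spin": 1.187,"fingers": 0.6},
  {"x": 0.15,"y": -0.056,"z": 0,"spin": 1.187,"fingers": 0.6},
  {"x": 0.15,"y": -0.056,"z": 0,"spin": 1.187,"fingers": 0.6},
])

```text
time_s: 12.15
tcp_pos: [0.4775, -0.4131, 0.2508]
eef_rot: [180.0, -0.0, 154.8]
contact_force: [0.2, -0.3, -0.9]
gripper_width: 0.0702
gripper_force: 0.0
```

```bash
python3 cap.py w5
```

```text
12.15 [ 0.47751919 -0.41306878  0.25082673] [ 1.79994515e+02 -2.10036355e-02  1.54835337e+02] [ 0.20835048 -0.31371065 -0.88884529] 0.07024212015471339
```

View pics/w5.png

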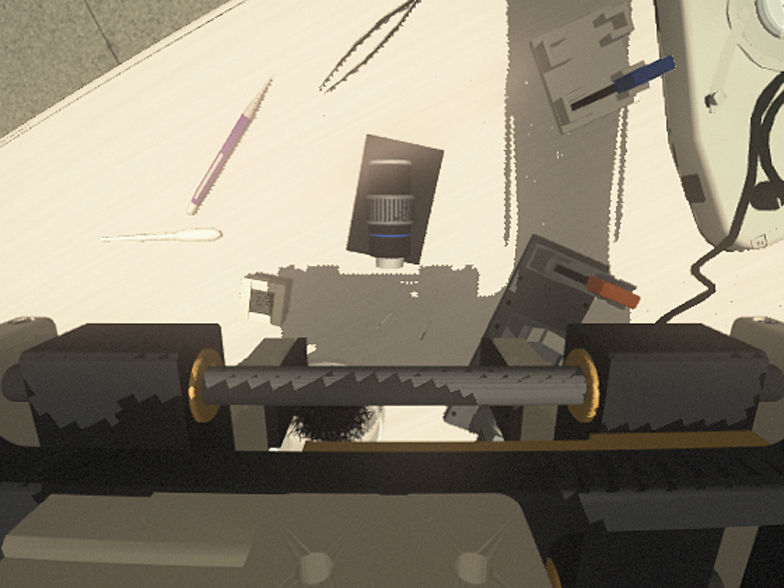

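```bash
python3 - <<'E'
import pickle
from h import *
s,c=pickle.load(open("w5.pkl","rb"))
R=RPY(s["eef_rot"])
for n,uv,z in(("ring back",(389.7,226),.045),("ring front",(389.7,194),.045),("ring mid",(389.7,210),.04),("front",(390.5,161),.04),("thread end",(390,268),.030),("ringL",(366,210),.03),("ringR",(413,210),.03)):
    P=unproj(c,np.array(uv)/1.4,z,s)[0];print(n,P.round(4),(R.T@(P-s["tcp_pos"])).round(4))
# auto silhouette columns of the barrel/ring
g=c["pixels"].mean(2)
E
```

```text
ring back [ 0.4424 -0.3982  0.045 ] [ 0.038  -0.0015  0.2058]
ring front [ 0.4193 -0.3873  0.045 ] [ 0.0635 -0.0014  0.2058]
ring mid [ 0.431  -0.3928  0.04  ] [ 0.0507 -0.0015  0.2108]
front [ 0.3962 -0.3758  0.04  ] [ 0.0893 -0.0008  0.2109]
thread end [ 0.4765 -0.4141  0.03  ] [ 0.0004 -0.0014  0.2208]
ringL [ 0.4228 -0.4113  0.03  ] [ 0.0502 -0.0216  0.2208]
ringR [ 0.4397 -0.3752  0.03  ] [0.0502 0.0182 0.2208]
```

Call:
drive_tool([
  {"x": 0.03,"y": -0.001,"z": 0.03,"spin": 0,"fingers": 0.6},
  {"x": 0.0505,"y": -0.0015,"z": 0.08,"spin": 0,"fingers": 0.6},
  {"x": 0.0505,"y": -0.0015,"z": 0.13,"spin": 0,"fingers": 0.6},
  {"x": 0.0505,"y": -0.0015,"z": 0.17,"spin": 0,"fingers": 0.6},
  {"x": 0.0505,"y": -0.0015,"z": 0.2,"spin": 0,"fingers": 0.6},
  {"x": 0.0505,"y": -0.0015,"z": 0.218,"spin": 0,"fingers": 0.6},
  {"x": 0.0505,"y": -0.0015,"z": 0.225,"spin": 0,"fingers": 0.6},
  {"x": 0.0505,"y": -0.0015,"z": 0.225,"spin": 0,"fingers": 0.6},
  {"x": 0.0505,"y": -0.0015,"z": 0.225,"spin": 0,"fingers": 0.6},
])

```text
time_s: 13.32
tcp_pos: [0.4318, -0.3934, 0.027]
eef_rot: [-180.0, 0.1, 154.8]
contact_force: [0.3, -0.1, 1.0]
gripper_width: 0.0703
gripper_force: 0.0
```

Call:
drive_tool([
  {"x": 0,"y": 0,"z": 0,"spin": 0,"fingers": -1},
  {"x": 0,"y": 0,"z": 0,"spin": 0,"fingers": -1},
  {"x": 0,"y": 0,"z": 0,"spin": 0,"fingers": -1},
  {"x": 0,"y": 0,"z": 0,"spin": 0,"fingers": -1},
], newtons=20)

```text
time_s: 13.82
tcp_pos: [0.4312, -0.3933, 0.0263]
eef_rot: [-180.0, 0.0, 154.7]
contact_force: [0.6, -0.3, 1.6]
gripper_width: 0.0417
gripper_force: 20.0
```

Call:
drive_tool([
  {"x": 0,"y": 0,"z": 0,"spin": 0,"fingers": -1},
  {"x": 0,"y": 0,"z": -0.01,"spin": 0,"fingers": -1},
  {"x": 0,"y": 0,"z": -0.04,"spin": 0,"fingers": -1},
  {"x": 0,"y": 0,"z": -0.08,"spin": 0,"fingers": -1},
  {"x": 0,"y": 0,"z": -0.12,"spin": 0,"fingers": -1},
  {"x": 0,"y": 0,"z": -0.12,"spin": 0,"fingers": -1},
], newtons=45)

```text
time_s: 14.58
tcp_pos: [0.4328, -0.3941, 0.1499]
eef_rot: [-180.0, 0.4, 154.7]
contact_force: [-0.5, -0.4, -2.1]
gripper_width: 0.0415
gripper_force: 45.0
```

Call:
drive_tool([
  {"x": -0.02,"y": 0.02,"z": 0,"spin": 0.06,"fingers": -1},
  {"x": -0.05,"y": 0.048,"z": 0,"spin": 0.15,"fingers": -1},
  {"x": -0.08,"y": 0.076,"z": 0,"spin": 0.24,"fingers": -1},
  {"x": -0.11,"y": 0.105,"z": 0,"spin": 0.33,"fingers": -1},
  {"x": -0.13,"y": 0.124,"z": 0,"spin": 0.383,"fingers": -1},
  {"x": -0.1346,"y": 0.1285,"z": 0,"spin": 0.383,"fingers": -1},
  {"x": -0.1346,"y": 0.1285,"z": 0,"spin": 0.383,"fingers": -1},
  {"x": -0.1346,"y": 0.1285,"z": 0,"spin": 0.383,"fingers": -1},
])

```text
time_s: 15.58
tcp_pos: [0.6066, -0.3347, 0.1457]
eef_rot: [-180.0, -0.1, 132.8]
contact_force: [-0.8, -0.2, -2.4]
gripper_width: 0.0407
gripper_force: 45.0
```

```bash
python3 cap.py w6;python3 - <<'E'
from plant import sensors;import numpy as np
s=sensors.get_state();print(s["contact_force"],s["moment"])
u=np.radians(132.775);d=s["tcp_pos"][:2]-[.60781,-.33472];print("rig x,y off",d@[np.cos(u),np.sin(u)],d@[-np.sin(u),np.cos(u)])
E
```

```text
15.575 [ 0.60659011 -0.33468595  0.14574372] [-1.79974677e+02 -5.31423429e-02  1.32762552e+02] [-0.78814091 -0.15153747 -2.39348221] 0.04069755922408641
[-0.26154564 -0.33019946 -2.62537874] [-0.05495772 -0.06081375 -0.00967144]
rig x,y off 0.0006758593035248759 0.0008550953132989416
```

View pics/w6.png

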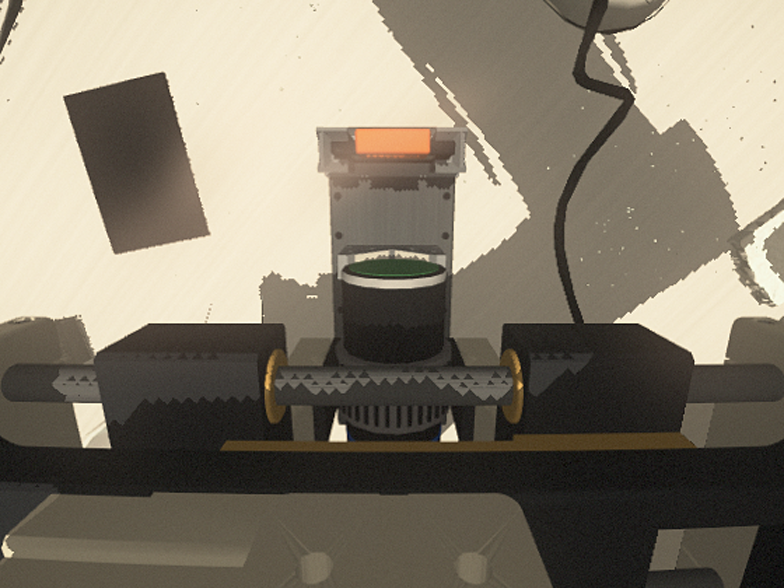

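Call:
drive_tool([
  {"x": 0,"y": 0,"z": 0.02,"spin": 0,"fingers": -1},
  {"x": 0,"y": 0,"z": 0.045,"spin": 0,"fingers": -1},
  {"x": 0,"y": 0,"z": 0.065,"spin": 0,"fingers": -1},
  {"x": 0,"y": 0,"z": 0.075,"spin": 0,"fingers": -1},
  {"x": 0,"y": 0,"z": 0.078,"spin": 0,"fingers": -1},
  {"x": 0,"y": 0,"z": 0.078,"spin": 0,"fingers": -1},
  {"x": 0,"y": 0,"z": 0.078,"spin": 0,"fingers": -1},
])

```text
time_s: 16.5
tcp_pos: [0.6082, -0.3346, 0.069]
eef_rot: [180.0, 0.1, 132.8]
contact_force: [-0.5, 0.1, -1.8]
gripper_width: 0.0413
gripper_force: 45.0
```

```bash
cat > f.py <<'E'
from plant import sensors,cams;import numpy as np
F=[];M=[];P=[]
for i in range(4):
    s=sensors.get_state();F.append(s["contact_force"]);M.append(s["moment"]);P.append(s["tcp_pos"])
    cams.capture("wrist")
F,M,P=[np.mean(v,0) for v in(F,M,P)]
u=np.radians(132.775);A=np.array([[np.cos(u),np.sin(u),0],[-np.sin(u),np.cos(u),0],[0,0,1]])
d=P-[.60781,-.33472,.06];print(s["time_s"],"rig F",(A@F).round(2),"M",(A@M).round(3),"off mm",(A@d*1e3).round(2),s["eef_rot"].round(2),s["gripper_width"])
E
python3 f.py
```

```text
16.65 rig F [ 0.22  0.08 -1.27] M [0.038 0.098 0.005] off mm [-0.08 -0.3   8.86] [1.7997e+02 5.0000e-02 1.3278e+02] 0.04120232949581741
```

Call:
drive_tool([
  {"x": 0,"y": 0,"z": 0.003,"spin": 0,"fingers": -1},
  {"x": 0,"y": 0,"z": 0.005,"spin": 0,"fingers": -1},
  {"x": 0,"y": 0,"z": 0.0055,"spin": 0,"fingers": -1},
  {"x": 0,"y": 0,"z": 0.0055,"spin": 0,"fingers": -1},
])

```text
time_s: 17.2
tcp_pos: [0.6073, -0.3352, 0.0634]
eef_rot: [-179.9, 0.0, 132.8]
contact_force: [-3.7, -2.2, 4.3]
gripper_width: 0.0411
gripper_force: 45.0
```

```bash
python3 f.py
```

```text
17.35 rig F [0.92 4.48 4.95] M [ 1.595 -0.279  0.031] off mm [-0.03  0.71  3.42] [-1.7995e+02  3.0000e-02  1.3278e+02] 0.04114542856451033
```

Call:
drive_tool([
  {"x": 0,"y": -0.0005,"z": 0,"spin": 0,"fingers": -1},
  {"x": 0,"y": -0.001,"z": 0,"spin": 0,"fingers": -1},
  {"x": 0,"y": -0.001,"z": 0,"spin": 0,"fingers": -1},
])

```text
time_s: 17.77
tcp_pos: [0.607, -0.3356, 0.063]
eef_rot: [-180.0, 0.0, 132.8]
contact_force: [-2.5, -2.6, 5.2]
gripper_width: 0.0412
gripper_force: 45.0
```

```bash
python3 f.py
```

```text
17.925 rig F [-0.02  3.7   5.7 ] M [1.506 0.01  0.015] off mm [-0.11  1.12  3.05] [-1.7999e+02  4.0000e-02  1.3278e+02] 0.040869337418710155
```

Call:
drive_tool([
  {"x": 0,"y": -0.0005,"z": 0,"spin": 0,"fingers": -1},
  {"x": 0,"y": -0.001,"z": 0,"spin": 0,"fingers": -1},
  {"x": 0,"y": -0.001,"z": 0,"spin": 0,"fingers": -1},
])

```text
time_s: 18.35
tcp_pos: [0.6063, -0.3358, 0.0624]
eef_rot: [180.0, 0.0, 132.8]
contact_force: [-1.4, -1.7, 1.9]
gripper_width: 0.0413
gripper_force: 45.0
```

```bash
python3 f.py
```

```text
18.5 rig F [-1.44  2.42  1.45] M [ 0.931  0.513 -0.028] off mm [0.2  1.86 2.39] [180.    -0.   132.78] 0.04129685467946196
```

Call:
drive_tool([
  {"x": 0,"y": -0.0005,"z": 0,"spin": 0,"fingers": -1},
  {"x": 0,"y": -0.0008,"z": 0,"spin": 0,"fingers": -1},
  {"x": 0,"y": -0.0008,"z": 0,"spin": 0,"fingers": -1},
])

```text
time_s: 18.92
tcp_pos: [0.6061, -0.3359, 0.0624]
eef_rot: [180.0, 0.0, 132.8]
contact_force: [2.8, 2.0, -0.4]
gripper_width: 0.0411
gripper_force: 45.0
```

```bash
python3 f.py
```

```text
19.075 rig F [-0.34 -3.05 -0.19] M [-1.066  0.148  0.015] off mm [0.36 2.11 2.41] [179.97   0.   132.79] 0.04122661559626206
```

Call:
drive_tool([
  {"x": 0,"y": 0.0004,"z": 0,"spin": 0,"fingers": -1},
  {"x": 0,"y": 0.0004,"z": 0.0005,"spin": 0,"fingers": -1},
  {"x": 0,"y": 0.0004,"z": 0.0005,"spin": 0,"fingers": -1},
])

```text
time_s: 19.5
tcp_pos: [0.6061, -0.336, 0.0624]
eef_rot: [180.0, 0.0, 132.8]
contact_force: [1.3, 3.3, 2.7]
gripper_width: 0.0412
gripper_force: 45.0
```

```bash
python3 f.py
```

```text
19.65 rig F [ 1.63 -4.11  3.31] M [-1.255 -0.576 -0.016] off mm [0.24 2.15 2.41] [1.7999e+02 2.0000e-02 1.3278e+02] 0.04114384413214225
```

Call:
drive_tool([
  {"x": 0,"y": 0.0004,"z": 0,"spin": 0,"fingers": -1},
  {"x": 0,"y": 0.0004,"z": 0.0,"spin": 0,"fingers": -1},
  {"x": 0,"y": 0.0004,"z": 0.0,"spin": 0,"fingers": -1},
  {"x": 0,"y": 0.0004,"z": 0.0,"spin": 0,"fingers": -1},
])

```text
time_s: 20.2
tcp_pos: [0.6062, -0.336, 0.0623]
eef_rot: [-180.0, 0.0, 132.8]
contact_force: [0.6, 2.3, 4.7]
gripper_width: 0.041
gripper_force: 45.0
```

```bash
python3 f.py
```

```text
20.35 rig F [ 1.63 -2.42  5.02] M [-0.759 -0.525  0.021] off mm [0.17 2.03 2.27] [-1.8000e+02  1.0000e-02  1.3278e+02] 0.04110466480077724
```

Call:
drive_tool([
  {"x": 0.0002,"y": 0.0003,"z": 0.0003,"spin": 0,"fingers": -1},
  {"x": 0.0003,"y": 0.0005,"z": 0.0006,"spin": 0,"fingers": -1},
  {"x": 0.0003,"y": 0.0005,"z": 0.0006,"spin": 0,"fingers": -1},
  {"x": 0.0003,"y": 0.0005,"z": 0.0006,"spin": 0,"fingers": -1},
])

```text
time_s: 20.9
tcp_pos: [0.6063, -0.3359, 0.0622]
eef_rot: [-180.0, 0.0, 132.8]
contact_force: [-1.1, 1.7, 8.3]
gripper_width: 0.0411
gripper_force: 45.0
```

```bash
python3 f.py
```

```text
21.05 rig F [ 2.17 -0.3   8.06] M [-0.018 -0.539  0.025] off mm [0.17 1.98 2.23] [-1.7997e+02  4.0000e-02  1.3278e+02] 0.04083837005660135
```

Call:
drive_tool([
  {"x": 0.0004,"y": 0,"z": 0.0001,"spin": 0,"fingers": -1},
  {"x": 0.0008,"y": 0.0001,"z": 0.0002,"spin": 0,"fingers": -1},
  {"x": 0.0008,"y": 0.0001,"z": 0.0002,"spin": 0,"fingers": -1},
  {"x": 0.0008,"y": 0.0001,"z": 0.0002,"spin": 0,"fingers": -1},
])

```text
time_s: 21.6
tcp_pos: [0.6062, -0.3359, 0.0622]
eef_rot: [-180.0, 0.1, 132.8]
contact_force: [-0.5, -1.0, 7.3]
gripper_width: 0.0411
gripper_force: 45.0
```

```bash
python3 f.py
```

```text
21.75 rig F [-0.9   0.89  7.14] M [0.423 0.439 0.038] off mm [0.22 1.96 2.25] [-1.7998e+02  1.1000e-01  1.3278e+02] 0.04082175763280098
```

Sideways forces are near zero; a small trim toward 10 N.

Call:
drive_tool([
  {"x": -0.0002,"y": -0.0001,"z": 0.0002,"spin": 0,"fingers": -1},
  {"x": -0.0002,"y": -0.0002,"z": 0.0004,"spin": 0,"fingers": -1},
  {"x": -0.0002,"y": -0.0002,"z": 0.0004,"spin": 0,"fingers": -1},
  {"x": -0.0002,"y": -0.0002,"z": 0.0004,"spin": 0,"fingers": -1},
])

```text
time_s: 22.3
tcp_pos: [0.6062, -0.3359, 0.0622]
eef_rot: [-180.0, 0.1, 132.8]
contact_force: [-0.0, 0.6, 9.6]
gripper_width: 0.0411
gripper_force: 45.0
```

Call:
drive_tool([
  {"x": 0,"y": 0,"z": 0,"spin": 0,"fingers": -1},
  {"x": 0,"y": 0,"z": 0,"spin": 0,"fingers": -1},
  {"x": 0,"y": 0,"z": 0,"spin": 0,"fingers": -1},
  {"x": 0,"y": 0,"z": 0,"spin": 0,"fingers": -1},
  {"x": 0,"y": 0,"z": 0,"spin": 0,"fingers": -1},
  {"x": 0,"y": 0,"z": 0,"spin": 0,"fingers": -1},
])

```text
time_s: 23.05
tcp_pos: [0.6062, -0.3359, 0.0622]
eef_rot: [-180.0, 0.1, 132.8]
contact_force: [-0.7, 0.4, 9.7]
gripper_width: 0.0414
gripper_force: 45.0
```

```bash
python3 f.py;python3 f.py
```

```text
23.2 rig F [ 1.07  0.27 10.14] M [ 0.155 -0.311 -0.004] off mm [0.2  1.99 2.21] [-1.7999e+02  1.1000e-01  1.3279e+02] 0.0408277992634581
23.4 rig F [1.01 0.28 9.65] M [ 0.179 -0.304 -0.02 ] off mm [0.19 2.   2.22] [-1.7999e+02  1.1000e-01  1.3279e+02] 0.04083690637422459
```

```bash
python3 -c "
from plant import r
print(r.close_job())"
```

```text
the job is handed in; nothing more can be done
None
```

The orange-tabbed plate is home in the holder and released, and the lens lies in the V-block with its glass front to the plate, still gripped and pressed down with about 10 N (0.3 N sideways); the job is handed in, with no verdict returned.

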